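# Snap the circuit board onto the posts of the dispensary scale

## Task

Pick up the loose circuit board from the mat, turn it so that its four holes match the four posts in the open scale, and press it down beside the posts until every post has clicked through and the board is fully home. Feel for each click and do not push with more than about 25 N, which would overload the scale; leave the cups, the jar and the bottle standing where they are; let go at the end.

Things in the scene. Friction and masses are not known exactly. Their poses are not given: they have to be found in the camera images.
- scale: Dispensary scale, cover off, fixed: open white shell 190 x 130 mm, walls 20 mm high, plus a 45 mm deep, 16 mm high control panel on its -x end. Origin: centre of the shell's underside, on the bench; x away from the panel, towards the wide-spaced posts. Inside, a grey metal carrier bears four grey snap posts, in a trapezoid; see point post1 for shape, post2 for heights and post3 for forces.
- board: Loose brown circuit board, 136 x 84 x 3.2 mm, 0.11-0.18 kg, flat on the black mat. Origin: centre of its underside; x towards the wide pair of holes (end with a round capacitor, 14 mm high, at x +38, y 0; white connector, 7 mm high, at x -62, y 0). Mid-board heat sink to grip across y: 32 (x) x 26 (y) mm, 30 mm above the board's top. Flat places to press: x +35 or -35, same y as the hole.
- mat: Black rubber mat, 210 x 190 x 3 mm, fixed on the bench. Origin: centre of its underside.
- screw_cup: Small white cup, 32 mm across, 22 mm high, standing on a corner of the mat; leave alone. Origin: centre of its underside.
- syrup: Amber bottle, 54 mm diameter, 125 mm high; leave alone. Origin: centre of its underside.
- pill_pot: White jar, 48 mm diameter, 70 mm high; leave alone. Origin: centre of its underside.
- dose_cup: Clear cup, 36 mm across, 30 mm high; leave alone. Origin: centre of its underside.
- post1 (a point): Axis of snap post 1 at nominal shoulder height, 28 mm; wide end (+x), left (+y): x +56, y +32 mm in the scale's frame. Each post: shoulder 16 mm across, on it a core 6 x 7 mm (x, y), 3.5 mm high, and two sprung barbs (+y and -y side), 6 mm wide in x, tapering from 5 mm overall in y at the tip, 12.5 mm above the shoulder, to 14 mm at 6.2 mm; their catching undersides are 4.2 mm above it.
- post2 (a point): Axis of snap post 2 at nominal shoulder height, 28 mm; wide end, right: x +56, y -32 mm in the scale's frame. The carrier is level-adjusted: all four shoulders are equally high, but up to 2.5 mm above or below nominal, which is not reported. A board laid on rests on the barbs' tapers, underside about 8 mm above the shoulders; pressed home it lies on the hard shoulders.
- post3 (a point): Axis of snap post 3 at nominal shoulder height, 28 mm; narrow end (-x), left: x -56, y +24 mm in the scale's frame. Pushing the board past the barbs takes roughly 8 to 18 N beside each post; then the push gives way, the barbs spring out over the board and it lands on the hard shoulder, where force rises at once.
- post4 (a point): Axis of snap post 4 at nominal shoulder height, 28 mm; narrow end, right: x -56, y -24 mm in the scale's frame.
- hole1 (a point): Centre of hole 1 of the board, at the underside, wide end (+x), left (+y): x +56, y +32 mm in the board's frame; belongs on post 1. The holes are 10 x 10 mm square, ringed with bare metal, and match the posts one way round only.
- hole2 (a point): Centre of hole 2 of the board, at the underside, wide end, right: x +56, y -32 mm in the board's frame; belongs on post 2.
- hole3 (a point): Centre of hole 3 of the board, at the underside, narrow end (-x), left: x -56, y +24 mm in the board's frame; belongs on post 3.
- hole4 (a point): Centre of hole 4 of the board, at the underside, narrow end, right: x -56, y -24 mm in the board's frame; belongs on post 4.
- barb1l (a joint): How far the +y barb of post 1 is pushed in, m: 0 = sprung out, about 0.002 while the board's hole edge is passing it.
- barb1r (a joint): How far the -y barb of post 1 is pushed in, m: 0 = sprung out, about 0.002 while the board's hole edge is passing it.
- barb2l (a joint): How far the +y barb of post 2 is pushed in, m: 0 = sprung out, about 0.002 while the board's hole edge is passing it.
- barb2r (a joint): How far the -y barb of post 2 is pushed in, m: 0 = sprung out, about 0.002 while the board's hole edge is passing it.
- barb3l (a joint): How far the +y barb of post 3 is pushed in, m: 0 = sprung out, about 0.002 while the board's hole edge is passing it.
- barb3r (a joint): How far the -y barb of post 3 is pushed in, m: 0 = sprung out, about 0.002 while the board's hole edge is passing it.
- barb4l (a joint): How far the +y barb of post 4 is pushed in, m: 0 = sprung out, about 0.002 while the board's hole edge is passing it.
- barb4r (a joint): How far the -y barb of post 4 is pushed in, m: 0 = sprung out, about 0.002 while the board's hole edge is passing it.
- load (a joint): How far the carrier with the posts is pushed down on the weighing spring of the scale, m: 0 = unloaded, 0.001 per 10 N of load on the posts; more than 0.003 (30 N) is overload and ruins the scale.
Mind the look-alikes: they are no part of the job. There is more than one size of the board; the one meant has the size given above.

How it is judged:
By the outcome, as a careful person would: the job done as asked, in the order asked, and still so for the second after the job is handed in, with the robot touching nothing.
It also fails if it takes over 72 s, if anything falls off the work surface, if the arm or the gripper's body presses on something with over 40 N, if the wrist force passes 120 N, or if a joint passes its speed limit or range.

## Robot

A 6-joint arm with a two-finger parallel gripper is mounted at the origin on the work surface. World frame = base frame: x ahead of the robot, y to its left, z up, the work surface at z = 0. Lengths are in m, angles in rad, forces in N, time in s.
With the tool pointing down it reaches from about 0.375 to 0.825 m from the base axis. Payload 5.5 kg.
Tool frame: the origin (TCP) lies midway between the tips of the shut fingers; the grasp point (between the pads) lies 19 mm behind it; z points along the fingers, y is the line along which they close (so a half turn about z gives the same grasp; the last joint's range is limited). The gripper opens to 85 mm and grips with 20 to 120 N. Pads are 22 mm wide; open, the fingers measure 114 mm over their backs; the gripper's body (76 mm by 85 mm) begins 54 mm behind the grasp point. The pads swing forward as they close: fully open they stand 13 mm farther back than shut.
Start: joints at [-1.167, 0.314, -0.047, 1.21, 0, 1.571], TCP at [0.236, -0.552, 0.231] pointing down, gripper open.
Joint ranges: [-2.67, 2.67], [-0.69, 1.73], [-1.03, 1.25], [-2.08, 2.16], [-1.42, 1.45], [-3.14, 3.14]. Speed limits (rad/s): [2.39, 2.39, 3.01, 3.14, 3.14, 3.14].

## Interface

Orientations are given as a rotation vector (axis times angle).
In Python, from cell import r, cams, job gives the robot as it stands.
- The arm moves only by the shell command python3 -m crank 'ROWS' [FORCE]. ROWS is JSON, a list of rows, each a list of 3 entries, a list of its own where there are three numbers: the shift along the world's x, y, z in m, then the turn about the world's z in rad, then the gripper command: -1 is fully open, 1 is shut, values between are in proportion. A call has 1 to 8 rows; each row is the pose to reach, as a shift and turn from the pose commanded when the call began; what a row does not reach only later rows make up. A row lasts 1/12 s, in which the tool goes at most 41.7 mm and 7.16 degrees, less where a joint would pass 70% of its speed; a pose out of reach is approached as far as the arm can. A call with a gripper value outside its range is refused whole. The fingers move at their own pace and stop on an object; FORCE is the grip in N (left out, the last holds). Time passes only in rows, so rows that repeat a pose let the fingers close. It gives the time, the measured TCP pose, the force, the opening and the grip force at its end, in the units of the state.
- r.get_state(): the state, without advancing time (a new reading comes with each control period).
- cams.snapshot(name): name is "scene" or "top" or "wrist"; returns (picture, depth): 384x512x3 uint8, red, green, blue; 384x512 float32, m along the optical axis (not along the pixel's ray), 0 where there is no reading.
- cams.camera_model(name): a dict with "vfov" (degrees; the focal length in pixels is half the picture's height over the tangent of half this angle, whatever the lens; pixels are square), "cx", "cy" (the principal point, pixels), "R" (3x3) and "t" (3): a world point X has camera coordinates R X + t; the wrist camera has in their place "tool_from_camera" (4x4, takes a point from camera to tool coordinates, whose origin is the TCP and whose axes are the flange's). Camera axes: x right, y down, z forward; pixel columns grow to the right and rows downward; lengths in m; the calibration is good to about 2 mm. The wrist camera is an equidistant fisheye: a pixel r from the principal point sees the ray r / f radians off the axis. A picture is of the moment at which its call begins: read the wrist's pose just before it. camera_model takes no time and is no camera call.
- job.sign_off(): hands the job in; it is judged then, once.
The state is a dict: "t": time; "joints": joint angles; "qvel": joint speeds; "joint_efforts": joint torques, N m; "tcp_pos": TCP position; "eef_rot": TCP orientation; "ft_force": force on the tool from outside, world axes, zero at the start; "ft_torque": the same for the moment, N m; "opening": finger opening in m; "gripper_force": force on a finger pad.
Only numpy, scipy, OpenCV 4.12 (cv2) and the standard library are available. Lean on these libraries where they do the work, as an engineer would, in place of code of your own. Each camera call takes 0.05 s, during which the arm holds its last target. There are 200 camera calls.

## Working session

There is one attempt and no reset: what is moved stays moved. The work goes in short steps, Python scripts to look and compute and a shell command to move; the robot and the scene stay as the last step left them, time stands still between calls to the robot, and variables do not carry over. Pictures are saved under pics/ and viewed, at most 10 in all, crops included, and the job is handed in when it is done.

```bash
ls; mkdir -p pics; cat > h.py <<'E'
import numpy as np, cv2
from cell import r, cams, job
from scipy.spatial.transform import Rotation as Ro
def snap(n,f=None):
    s=r.get_state(); p,d=cams.snapshot(n)
    if f: cv2.imwrite('pics/'+f,p[:,:,::-1])
    return s,p,d
def ray(n,uv,s=None):
    m=cams.camera_model(n); f=192/np.tan(np.radians(m['vfov'])/2)
    q=(np.atleast_2d(uv)-[m['cx'],m['cy']])/f
    if n=='wrist':
        th=np.linalg.norm(q,axis=1,keepdims=True)+1e-9
        d=np.hstack([q/th*np.sin(th),np.cos(th)])
        T=m['tool_from_camera'];T=np.array(T);R=Ro.from_rotvec(s['eef_rot']).as_matrix()
        return R@T[:3,3]+s['tcp_pos'], d@(R@T[:3,:3]).T
    R=np.array(m['R']);t=np.array(m['t'])
    return -R.T@t, np.hstack([q,np.ones((len(q),1))])@R
def on(n,uv,z,s=None):
    o,d=ray(n,uv,s); return o+d*((z-o[2])/d[:,2])[:,None]
E
python3 - <<'E'
from h import *
a=snap('top','top.png'); b=snap('scene','scene.png')
print(a[0]); 
for n in('top','scene','wrist'): print(cams.camera_model(n))
E
```

```text
pics
{'t': 0.0, 'joints': array([-1.16699166e+00,  3.14220702e-01, -4.80528737e-02,  1.21017747e+00,
       -9.12495801e-07,  1.57082207e+00]), 'qvel': array([ 0.00033189, -0.00142505,  0.00242234,  0.00146713,  0.00111155,
       -0.00081532]), 'joint_efforts': array([ 1.31840592e-03, -5.39601874e+01,  3.39740431e+01,  1.96490146e-02,
        7.14091493e-05,  6.39425366e-06]), 'tcp_pos': array([ 0.23553378, -0.55123391,  0.23044922]), 'eef_rot': array([-3.07619715e+00, -6.29629540e-01,  5.22397665e-04]), 'ft_force': array([-0.48179964, -0.39345434, -0.12639939]), 'ft_torque': array([-0.01322224, -0.00824648,  0.00422421]), 'gripper_force': 0.0, 'opening': 0.08560085449866967}
{'vfov': 49.69154262120871, 'cx': 259.25744097270695, 'cy': 195.10706389058595, 'R': array([[-0.00753811, -0.9999465 , -0.00708313],
       [-0.99400606,  0.00826551, -0.10901209],
       [ 0.10906481,  0.00621893, -0.99401519]]), 't': array([-0.00658883,  0.49761294,  0.96617352])}
{'vfov': 46.37604044850865, 'cx': 256.28433012824155, 'cy': 194.9222739865972, 'R': array([[-0.35319094,  0.93553126, -0.00611791],
       [ 0.48515126,  0.17755986, -0.85621303],
       [-0.79992775, -0.3053748 , -0.51658671]]), 't': array([ 0.17344284, -0.18288098,  1.3431506 ])}
{'vfov': 65.70646984690485, 'cx': 255.12834537614182, 'cy': 188.01561372255006, 'tool_from_camera': array([[-6.21509460e-05, -9.57706889e-01, -2.87745567e-01,
         7.31995328e-02],
       [ 9.99999839e-01,  1.02727650e-04, -5.57902303e-04,
         7.20632818e-04],
       [ 5.63866305e-04, -2.87745555e-01,  9.57706728e-01,
        -1.41943933e-01],
       [ 0.00000000e+00,  0.00000000e+00,  0.00000000e+00,
         1.00000000e+00]])}
```

View pics/top.png

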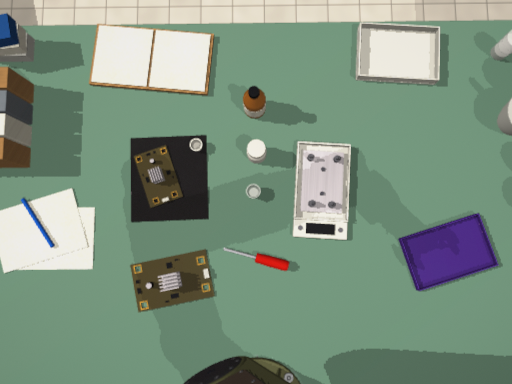

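View pics/scene.png

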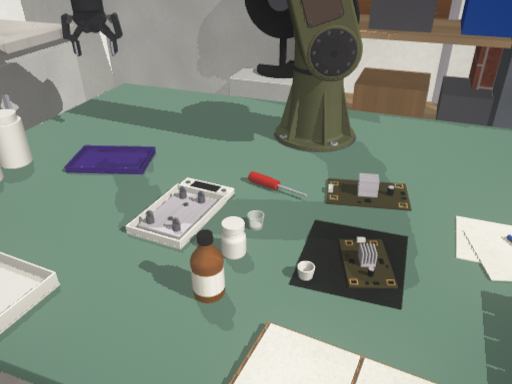

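Candidates for the board: the one on the mat at top (157,176), and a look-alike on the bench at (172,281), which looks larger (about 80 px against 60 px). The description calls for the one on the mat. The scale is at (323,183), with its panel towards the robot and the jar at (256,150). I'll check sizes and crop in close.

```bash
python3 - <<'E'
from h import *
p=cv2.imread('pics/top.png')
c=cv2.resize(p[125:320,120:220],None,fx=3,fy=3,interpolation=cv2.INTER_CUBIC)
c2=cv2.resize(p[130:245,285:360],None,fx=5,fy=5,interpolation=cv2.INTER_CUBIC)
o=np.zeros((585,700,3),np.uint8);o[:585,:300]=c;o[:575,310:685]=c2;cv2.imwrite('pics/crop.png',o)
hsv=cv2.cvtColor(p,cv2.COLOR_BGR2HSV)
m=((hsv[...,0]>12)&(hsv[...,0]<35)&(hsv[...,1]>90)&(hsv[...,2]>75)).astype(np.uint8)
m[:125]=0;m[320:]=0;m[:,:125]=0;m[:,225:]=0
n,l,st,ce=cv2.connectedComponentsWithStats(m,connectivity=8)
for i in range(1,n):
    if st[i,4]>8: print(ce[i].round(1),st[i,4],on('top',ce[i],.006)[0].round(4))
# scale outer outline: white/grey
w=((hsv[...,1]<50)&(hsv[...,2]>130)).astype(np.uint8);w[:,:280]=0;w[:,370:]=0;w[:120]=0;w[250:]=0
cs,_=cv2.findContours(w,0,2);k=max(cs,key=cv2.contourArea);R=cv2.minAreaRect(k);print(R);print(on('top',cv2.boxPoints(R),.018).round(4))
for q in [(310,157),(337,158),(312,203),(332,204)]: print(on('top',q,.035).round(3))
E
```

```text
[156.5 176. ] 1081 [0.5494 0.2423 0.006 ]
[169.9 279.4] 2305 [0.2984 0.2053 0.006 ]
((321.5686340332031, 189.83975219726562), (56.01133728027344, 97.111572265625), 2.9609358310699463)
[[ 0.3975 -0.0858  0.018 ]
 [ 0.634  -0.1019  0.018 ]
 [ 0.6255 -0.2386  0.018 ]
 [ 0.3896 -0.2191  0.018 ]]
[[ 0.588 -0.133  0.035]]
[[ 0.585 -0.198  0.035]]
[[ 0.477 -0.135  0.035]]
[[ 0.474 -0.183  0.035]]
```

View pics/crop.png

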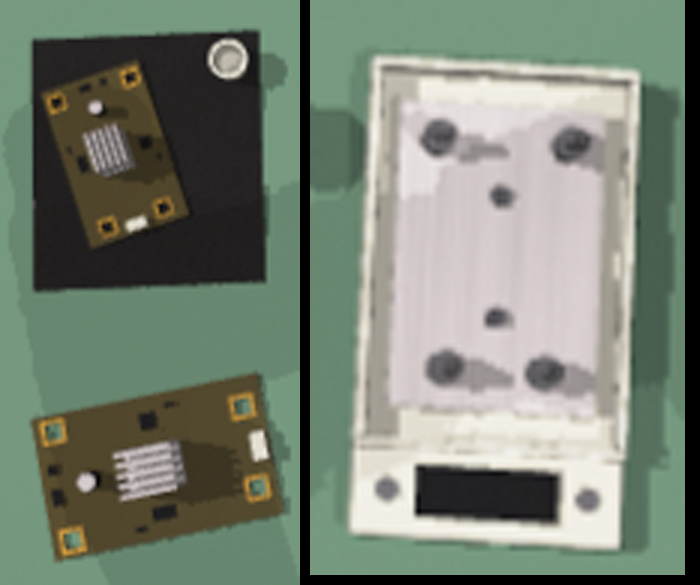

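The left crop shows the mat board with its rings at about (55,103), (130,77), (107,227) and (163,208), which is much smaller than the bench one, so the choice stands. The right crop shows the four posts at about (438,138), (572,145), (444,368) and (545,372).

```bash
cat >> h.py <<'E'
HB=np.array([[56,32],[56,-32],[-56,24],[-56,-24]])/1000
def fit(P):
    P=np.asarray(P)[:,:2]; a=HB-HB.mean(0); b=P-P.mean(0)
    y=np.arctan2((a[:,0]*b[:,1]-a[:,1]*b[:,0]).sum(),(a*b).sum())
    R=np.array([[np.cos(y),-np.sin(y)],[np.sin(y),np.cos(y)]])
    c=P.mean(0)-R@HB.mean(0); return c,np.degrees(y),(P-(c+HB@R.T))*1000
def tyaw(s):
    x=Ro.from_rotvec(s['eef_rot']).as_matrix()[:,0]; return np.degrees(np.arctan2(x[1],x[0]))
E
python3 - <<'E'
from h import *
A=np.array([(55,103),(130,77),(107,227),(163,208)])/3+[120,125]
B=np.array([(438,138),(572,145),(444,368),(545,372)])/5+[310,130]-[310-285,0]-[62,0]
B=(np.array([(438,138),(572,145),(444,368),(545,372)])-[310,0])/5+[285,130]
print(fit(on('top',A,.006))); print(fit(on('top',B,.036)))
s=r.get_state();print(s['tcp_pos'],tyaw(s))
E
```

```text
(array([0.54899265, 0.23899098]), np.float64(19.128094873893147), array([[ 0.03203973,  0.70710583],
       [ 0.34141298, -0.43103385],
       [ 0.06763944, -0.04961869],
       [-0.44109215, -0.22645329]]))
(array([ 0.52907052, -0.16246489]), np.float64(-3.8387222759705018), array([[-1.13443784,  0.00778402],
       [-0.8294956 , -0.16166955],
       [ 0.51977751, -0.0201827 ],
       [ 1.44415593,  0.17406823]]))
[ 0.23554661 -0.55127045  0.23049493] 23.136251804836927
```

```bash
python3 -m crank '[[[0.293,0.389,0],-0.471,-1],[[0.293,0.389,0],-0.471,-1],[[0.293,0.389,0],-0.471,-1],[[0.293,0.389,0],-0.471,-1],[[0.293,0.389,0],-0.471,-1],[[0.293,0.389,0],-0.471,-1],[[0.293,0.389,0],-0.471,-1],[[0.293,0.389,0],-0.471,-1]]' && python3 - <<'E'
from h import *
s=r.get_state();print(s['tcp_pos'],tyaw(s),s['joints'])
E
```

```text
t: 0.77
tcp_pos: [0.4337, -0.2879, 0.2311]
eef_rot: [-3.14, 0.106, 0.0]
ft_force: [0.8, -0.5, 0.0]
opening: 0.0856
gripper_force: 0.0
[ 0.43370483 -0.28794709  0.23110828] -3.8627979229213163 [-5.86098710e-01  1.64789489e-01 -2.38221644e-01  1.16812852e+00
 -4.39514418e-06  2.62291251e+00]
```

```bash
python3 -m crank '[[[0.095,0.126,0],1.0,-1],[[0.095,0.126,0],1.0,-1],[[0.095,0.126,0],1.0,-1],[[0.095,0.126,0],1.0,-1],[[0.095,0.126,0],1.0,-1],[[0.095,0.126,0],1.0,-1],[[0.095,0.126,0],1.0,-1],[[0.095,0.126,0],1.0,-1]]' && python3 -m crank '[[[0,0,-0.07],1.0,-1],[[0,0,-0.07],1.0,-1],[[0,0,-0.07],1.0,-1],[[0,0,-0.07],1.0,-1],[[0,0,-0.07],1.0,-1],[[0,0,-0.07],1.0,-1],[[0,0,-0.07],1.0,-1],[[0,0,-0.07],1.0,-1]]' && python3 -m crank '[[[0,0,0],1.14,-1],[[0,0,0],1.14,-1],[[0,0,0],1.14,-1],[[0,0,0],1.14,-1],[[0,0,0],1.14,-1],[[0,0,0],1.14,-1],[[0,0,0],1.14,-1],[[0,0,0],1.14,-1]]'  && python3 -m crank '[[[0,0,0],0.14,-1],[[0,0,0],0.14,-1],[[0,0,0],0.14,-1]]' && python3 - <<'E'
from h import *
s,p,d=snap('wrist','w1.png');print(s['t'],s['tcp_pos'],tyaw(s),s['joints'])
E
```

```text
t: 1.43
tcp_pos: [0.528, -0.1633, 0.2308]
eef_rot: [-2.8, -1.422, 0.001]
ft_force: [0.2, -0.0, -0.0]
opening: 0.0854
gripper_force: 0.0
t: 2.1
tcp_pos: [0.5277, -0.1637, 0.1608]
eef_rot: [-1.777, -2.59, 0.0]
ft_force: [0.4, 0.2, 0.2]
opening: 0.0853
gripper_force: 0.0
t: 2.77
tcp_pos: [0.5277, -0.1638, 0.1609]
eef_rot: [-0.318, -3.125, -0.0]
ft_force: [-0.4, 0.4, 0.3]
opening: 0.0856
gripper_force: 0.0
t: 3.02
tcp_pos: [0.5278, -0.1638, 0.161]
eef_rot: [-0.112, -3.139, -0.0]
ft_force: [-0.2, 0.2, 0.5]
opening: 0.0855
gripper_force: 0.0
3.0167 [ 0.52784982 -0.16379806  0.16100248] 175.91582341051785 [-3.00873025e-01  2.64124260e-01 -2.77360097e-01  1.02994015e+00
 -2.86146812e-05 -2.29590651e-01]
```

View pics/w1.png

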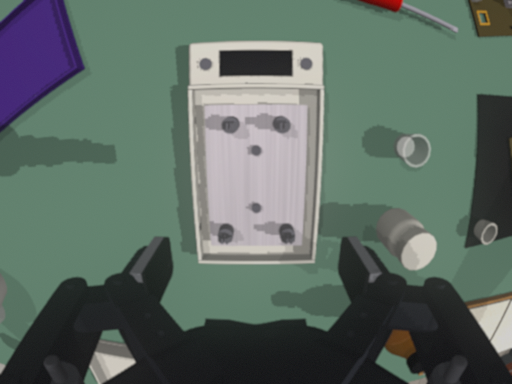

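The scale is in clear view: the posts are at about (226,232), (288,232), (231,124) and (282,124), with the fingers at the bottom. Next I'll use depth to get the post axes and heights.

```bash
cat >> h.py <<'E'
def cloud(s,d,n='wrist'):
    v,u=np.mgrid[:384,:512]; uv=np.c_[u.ravel(),v.ravel()].astype(float)
    o,D=ray(n,uv,s)
    m=cams.camera_model(n); f=192/np.tan(np.radians(m['vfov'])/2)
    th=np.linalg.norm((uv-[m['cx'],m['cy']])/f,axis=1)
    P=o+D*(d.ravel()/np.cos(th))[:,None]; P[d.ravel()==0]=np.nan
    return P.reshape(384,512,3)
E
python3 - <<'E'
from h import *
s,p,d=snap('wrist'); np.savez('w1.npz',p=p,d=d,**s)
P=cloud(s,d)
for u,v in [(288,232),(226,232),(282,124),(231,124)]:
    q=P[v-14:v+15,u-14:u+15].reshape(-1,3)
    h=np.histogram(q[:,2],np.arange(.0,.05,.002));print(h[0])
    for lo,hi in [(.025,.033),(.034,.05)]:
        k=q[(q[:,2]>lo)&(q[:,2]<hi)]
        print(u,v,lo,len(k),k.mean(0).round(4),((k.min(0)+k.max(0))/2).round(4),np.median(k[:,2]).round(4))
c=cv2.resize(p[100:260,190:330],None,fx=3.7,fy=3.7,interpolation=cv2.INTER_CUBIC)
cv2.imwrite('pics/w1c.png',c[:,:,::-1])
E
```

```text
[  1  43   1   0   0 114 398  21   8  13  12  12  11  67  24  12  14  22
  28  28   9   0   0   0]
288 232 0.025 115 [ 0.5866 -0.1364  0.0282] [ 0.5897 -0.1364  0.029 ] 0.0277
288 232 0.034 87 [ 0.5896 -0.1363  0.0375] [ 0.5902 -0.1362  0.0376] 0.0375
[  4  29   2   0   0  98 424  18  13  12  10  11  16  70  14  14  13  23
  27  30   7   0   0   0]
226 232 0.025 109 [ 0.5824 -0.199   0.028 ] [ 0.5856 -0.199   0.029 ] 0.0276
226 232 0.034 87 [ 0.5856 -0.1993  0.0375] [ 0.5861 -0.1996  0.0374] 0.0377
[  0   0   0   0   0 113 460  18   1   4   2   2   4  78  45   9  14  21
  18  35  14   0   0   0]
282 124 0.025 141 [ 0.477  -0.1368  0.028 ] [ 0.4776 -0.1363  0.029 ] 0.0278
282 124 0.034 88 [ 0.478  -0.1364  0.0379] [ 0.4782 -0.136   0.0375] 0.0385
[  0   0   0   0   0 115 455  21   5   1   4   1   5  85  40  12  10  15
  21  32  15   0   0   0]
231 124 0.025 144 [ 0.4738 -0.1836  0.0281] [ 0.4745 -0.1843  0.0292] 0.0278
231 124 0.034 83 [ 0.4748 -0.184   0.0381] [ 0.4749 -0.1841  0.038 ] 0.0383
```

View pics/w1c.png

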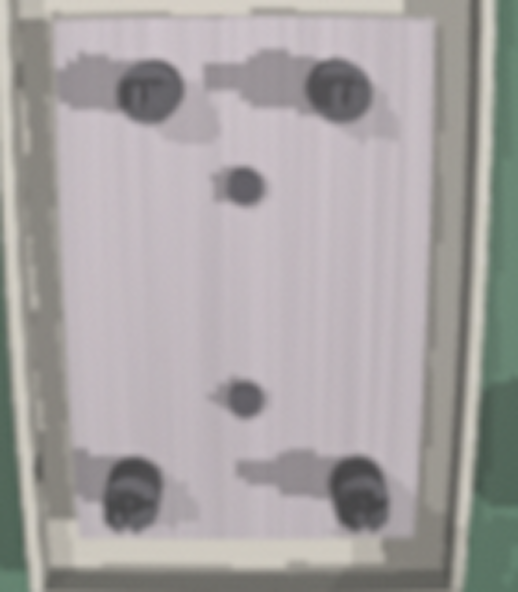

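The crop confirms the four dark posts, each with a split barb. The shoulders are at about 27.5 mm and the tips near 40.5 mm. Now over to the board.

```bash
python3 -m crank '[[[0.021,0.403,0],0.405,-0.3],[[0.021,0.403,0],0.405,-0.3],[[0.021,0.403,0],0.405,-0.3],[[0.021,0.403,0],0.405,-0.3],[[0.021,0.403,0],0.405,-0.3],[[0.021,0.403,0],0.405,-0.3],[[0.021,0.403,0],0.405,-0.3],[[0.021,0.403,0],0.405,-0.3]]' && python3 - <<'E'
from h import *
s=r.get_state();print(s['tcp_pos'],tyaw(s),s['joints'])
print(np.array([.549,.239])-s['tcp_pos'][:2])
E
```

```text
t: 3.78
tcp_pos: [0.5452, 0.1711, 0.1615]
eef_rot: [-0.522, 3.098, -0.0]
ft_force: [0.4, -0.2, 0.1]
opening: 0.0559
gripper_force: 0.0
[0.5452117  0.17107445 0.16145253] -160.8661099950476 [ 3.04125650e-01  2.96682029e-01 -2.32479434e-01  1.04126817e+00
 -1.35662678e-04 -2.98237273e-02]
[0.0037883  0.06792555]
```

```bash
python3 -m crank '[[[0.004,0.068,-0.031],0,-0.3],[[0.004,0.068,-0.031],0,-0.3],[[0.004,0.068,-0.031],0,-0.3],[[0.004,0.068,-0.031],0,-0.3],[[0.004,0.068,-0.031],0,-0.3]]' && python3 - <<'E'
from h import *
s,p,d=snap('wrist','w2.png'); np.savez('w2.npz',p=p,d=d,**s);print(s['tcp_pos'],tyaw(s))
P=cloud(s,d)
k=P.reshape(-1,3); R=np.hypot(k[:,0]-.549,k[:,1]-.239)
print(np.histogram(k[R<.06][:,2],np.arange(0,.045,.002)))
a=k[(R<.04)&(k[:,2]>.031)&(k[:,2]<.041)];print('sink',cv2.minAreaRect((a[:,:2]*1000).astype(np.float32)),np.median(a[:,2]),a.mean(0))
hsv=cv2.cvtColor(p,cv2.COLOR_RGB2HSV)
m=((hsv[...,0]>12)&(hsv[...,0]<35)&(hsv[...,1]>130)&(hsv[...,2]>100)).astype(np.uint8)*255
cv2.imwrite('pics/w2m.png',np.hstack([p[:300,100:480,::-1],cv2.cvtColor(m[:300,100:480],8)]))
E
```

```text
t: 4.2
tcp_pos: [0.5492, 0.2366, 0.1302]
eef_rot: [0.524, -3.097, 0.001]
ft_force: [-0.1, -0.8, 0.4]
opening: 0.0559
gripper_force: 0.0
[0.54921538 0.23658036 0.13023139] -160.7872721872058
(array([ 755, 1623, 6241, 2069,   54,  351,  204,   26,   21,   92,   55,
         32,   10,   13,    2,   18,   15,  406,  124,    0,    0,    0]), array([0.   , 0.002, 0.004, 0.006, 0.008, 0.01 , 0.012, 0.014, 0.016,
       0.018, 0.02 , 0.022, 0.024, 0.026, 0.028, 0.03 , 0.032, 0.034,
       0.036, 0.038, 0.04 , 0.042, 0.044]))
sink ((549.7626342773438, 238.91265869140625), (31.196443557739258, 25.78378677368164), 18.827686309814453) 0.035469458368581785 [0.54898386 0.2386311  0.03534832]
```

View pics/w2m.png

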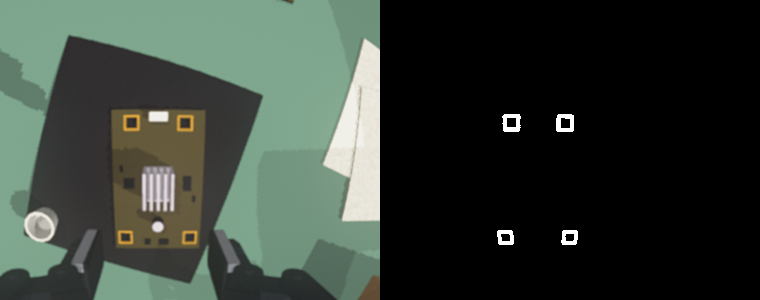

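The picture shows the board with the four rings cleanly masked, its wide end towards the gripper, and the heat sink in the middle.

```bash
cat >> h.py <<'E'
def rings(p,s,z,clip=300):
    hsv=cv2.cvtColor(p,cv2.COLOR_RGB2HSV)
    m=((hsv[...,0]>12)&(hsv[...,0]<35)&(hsv[...,1]>130)&(hsv[...,2]>100)).astype(np.uint8)
    m[clip:]=0
    cs=cv2.findContours(m,0,2)[0]; out=[]
    for c in cs:
        if cv2.contourArea(c)>60:
            (x,y)=cv2.minAreaRect(c)[0]; out.append((x,y,cv2.contourArea(c)))
    return np.array(out)
E
python3 - <<'E'
from h import *
z=np.load('w2.npz');s={k:z[k] for k in z}
g=rings(s['p'],s,.0062);print(g)
g=g[np.argsort(-g[:,1])][:4]
w=g[:2][np.argsort(-g[:2,0])];n=g[2:][np.argsort(-g[2:,0])]   # image right = ?
for o in (1,-1):
    u=np.vstack([w[::o],n[::o]])[:,:2]; P=on('wrist',u,.0062,s); print(fit(P))
z=np.load('w1.npz');s={k:z[k] for k in z}
Q=np.array([(.5902,-.1362),(.5861,-.1996),(.4782,-.136),(.4749,-.1841)]);print('posts',fit(Q))
Q=np.array([(.5896,-.1363),(.5856,-.1993),(.478,-.1364),(.4748,-.184)]);print('posts',fit(Q))
s=r.get_state();print(s['tcp_pos'],tyaw(s))
E
```

```text
[[ 12.  269.5 829.5]
 [289.  237.  207. ]
 [225.  237.  210. ]
 [284.5 122.5 282.5]
 [231.  122.5 278.5]]
(array([0.61952382, 0.17694285]), np.float64(-8.29774627446616), array([[ -87.12100321,   86.12457581],
       [ 112.70935813, -185.35352023],
       [ -78.28263873,   33.99552468],
       [  52.69428381,   65.23341973]]))
(array([0.61952382, 0.17694285]), np.float64(-79.25596449797031), array([[ 121.6263148 , -176.04748176],
       [  -6.08967294,  170.69162089],
       [ -19.32274976,   -9.92599952],
       [ -96.2138921 ,   15.28186039]]))
posts (array([ 0.53235 , -0.163975]), np.float64(-3.974475521716611), array([[-0.23330761, -0.26656517],
       [ 0.1026646 ,  0.17951654],
       [ 0.05183192,  0.15124367],
       [ 0.07881108, -0.06419504]]))
posts (array([ 0.532, -0.164]), np.float64(-3.8694104675709364), array([[-0.43178929, -0.44802713],
       [-0.11290102,  0.40608161],
       [ 0.25276205, -0.12431802],
       [ 0.29192826,  0.16626354]]))
[0.54952137 0.2361319  0.13064735] -160.82911143580046
```

```bash
python3 - <<'E'
from h import *
z=np.load('w2.npz');s={k:z[k] for k in z}
u=np.array([(289,237),(225,237),(284.5,122.5),(231,122.5)])
c,y,e=fit(on('wrist',u,.0062,s));print(c,y,e)
s=r.get_state();print(c-s['tcp_pos'][:2],np.radians(y+180-tyaw(s)-360),s['tcp_pos'])
E
```

```text
[0.55002938 0.23841368] 19.016049450105392 [[-0.111921   -0.26334176]
 [-0.05923756  0.10262504]
 [ 0.0255793  -0.08839516]
 [ 0.14557926  0.24911188]]
[0.00050801 0.00228178] -0.002702452351814231 [0.54952137 0.2361319  0.13064735]
```

```bash
python3 -m crank '[[[0.0005,0.0023,-0.04],0,-0.3],[[0.0005,0.0023,-0.07],0,-0.3],[[0.0005,0.0023,-0.085],0,-0.3],[[0.0005,0.0023,-0.085],0,-0.3]]' 40 && python3 - <<'E'
from h import *
s=r.get_state();print(s['tcp_pos'],tyaw(s), np.array([.5500,.2384])-s['tcp_pos'][:2])
E
```

```text
t: 4.58
tcp_pos: [0.5475, 0.2365, 0.0422]
eef_rot: [0.52, -3.093, 0.003]
ft_force: [-0.7, -0.5, 0.3]
opening: 0.0555
gripper_force: 0.0
[0.54753734 0.23650832 0.04223554] -160.90046510058167 [0.00246266 0.00189168]
```

```bash
python3 -m crank '[[[0.0025,0.0019,-0.012],0,-0.3],[[0.0025,0.0019,-0.022],0,-0.3],[[0.0025,0.0019,-0.028],0,-0.3],[[0.0025,0.0019,-0.028],0,-0.3],[[0.0025,0.0019,-0.028],0,-0.3]]' && python3 - <<'E'
from h import *
s=r.get_state();print(s['tcp_pos'],tyaw(s), np.array([.5500,.2384])-s['tcp_pos'][:2],s['ft_force'])
E
```

```text
t: 5.0
tcp_pos: [0.5525, 0.2411, 0.0175]
eef_rot: [-0.525, 3.097, -0.0]
ft_force: [0.3, 0.3, 0.1]
opening: 0.0553
gripper_force: 0.0
[0.55252582 0.24113737 0.0174961 ] -160.74621725809538 [-0.00252582 -0.00273737] [0.32274372 0.27995665 0.09213867]
```

```bash
python3 -m crank '[[[0,0,0],0,-0.3],[[0,0,0],0,-0.3],[[0,0,0],0,-0.3]]' && python3 - <<'E'
from h import *
s=r.get_state();print(s['tcp_pos'],tyaw(s), np.array([.5500,.2384])-s['tcp_pos'][:2],s['qvel'].round(3))
E
```

```text
t: 5.25
tcp_pos: [0.5529, 0.2415, 0.0179]
eef_rot: [-0.526, 3.096, 0.0]
ft_force: [0.5, 0.2, 0.6]
opening: 0.0558
gripper_force: 0.0
[0.55287636 0.2414947  0.01793626] -160.72899590464598 [-0.00287636 -0.0030947 ] [-0.     0.001 -0.001  0.001  0.001  0.001]
```

```bash
python3 -m crank '[[[-0.0029,-0.0031,-0.004],0,-0.3],[[-0.0029,-0.0031,-0.004],0,-0.3],[[-0.0029,-0.0031,-0.004],0,-0.3],[[-0.0029,-0.0031,-0.004],0,-0.3]]' && python3 - <<'E'
from h import *
s,p,d=snap('wrist','w3.png');print(s['tcp_pos'],tyaw(s), np.array([.5500,.2384])-s['tcp_pos'][:2],s['qvel'].round(3))
E
```

```text
t: 5.58
tcp_pos: [0.5494, 0.238, 0.0132]
eef_rot: [0.525, -3.097, 0.0]
ft_force: [0.4, 0.0, 0.1]
opening: 0.0557
gripper_force: 0.0
[0.54938262 0.23801928 0.01324712] -160.74025016594567 [0.00061738 0.00038072] [ 0.001  0.002  0.007 -0.002 -0.    -0.001]
```

View pics/w3.png

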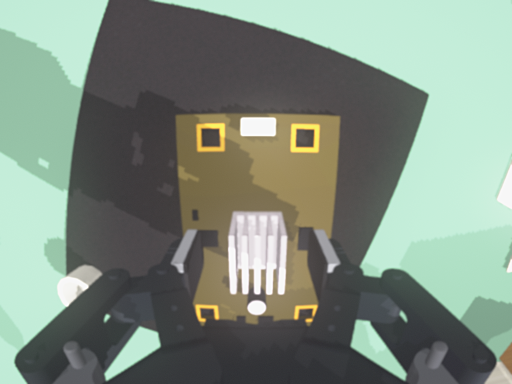

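The fingers straddle the heat sink evenly. The narrow-end holes stay visible at (211,138) and (305,138). Closing now.

```bash
python3 -m crank '[[[0,0,0],0,1],[[0,0,0],0,1],[[0,0,0],0,1],[[0,0,0],0,1],[[0,0,0],0,1],[[0,0,0],0,1]]' 50 && python3 -m crank '[[[0,0,0.01],0,1],[[0,0,0.03],0,1],[[0,0,0.06],0,1],[[0,0,0.10],0,1],[[0,0,0.13],0,1],[[0,0,0.13],0,1],[[0,0,0.13],0,1],[[0,0,0.13],0,1]]' && python3 - <<'E'
from h import *
s,p,d=snap('wrist','w4.png');np.savez('w4.npz',p=p,d=d,**s);print(s['tcp_pos'],tyaw(s),s['joints'])
g=rings(p,s,0);print(g)
E
```

```text
t: 6.13
tcp_pos: [0.5498, 0.2382, 0.0136]
eef_rot: [-0.525, 3.097, 0.0]
ft_force: [-0.1, 0.2, 2.3]
opening: 0.0253
gripper_force: 50.4
t: 6.8
tcp_pos: [0.549, 0.2379, 0.143]
eef_rot: [0.525, -3.097, 0.0]
ft_force: [-0.3, -0.7, -0.5]
opening: 0.025
gripper_force: 50.1
[0.54900292 0.23786831 0.14298774] -160.73951073711683 [ 4.08861422e-01  3.58535366e-01 -1.90008103e-01  1.02300647e+00
 -7.47614332e-06  7.27024488e-02]
[[  14.5  264.  1036. ]
 [ 302.5  137.   787.5]
 [ 208.5  136.5  789.5]]
```

View pics/w4.png

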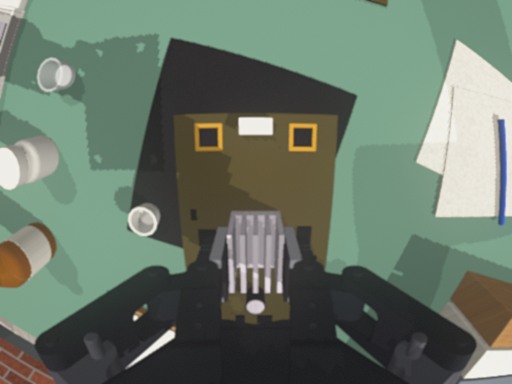

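```bash
cat >> h.py <<'E'
def inhand(p,s,dz=-.0074):
    g=rings(p,s,0); g=g[(g[:,2]>500)&(g[:,1]<200)&(g[:,0]>150)&(g[:,0]<360)]; g=g[np.argsort(-g[:,0])][:2]
    P=on('wrist',g[:,:2],s['tcp_pos'][2]+dz,s)[:,:2]; v=P[0]-P[1]; y=np.arctan2(v[1],v[0])-np.pi/2
    c=P.mean(0)+56e-3*np.array([np.cos(y),np.sin(y)]); return c,np.degrees(y),np.linalg.norm(v)
E
python3 - <<'E'
from h import *
z=np.load('w4.npz');s={k:z[k] for k in z}
P=cloud(s,s['d']);print(P[170,230],P[160,290],P[190,250],P[128,255], s['tcp_pos'])
c,y,l=inhand(s['p'],s);print(c,y,l,c-s['tcp_pos'][:2])
E
```

```text
[0.51747537 0.2125238  0.13661478] [0.50257898 0.23998926 0.13530602] [0.52480573 0.22587292 0.13464429] [0.4925296  0.21739994 0.14169732] [0.54900292 0.23786831 0.14298774]
[0.54989556 0.23740409] 18.954481703490938 0.04770254866338904 [ 0.00089264 -0.00046422]
```

```bash
python3 -m crank '[[[-0.001,-0.02,0],-0.05,1],[[-0.003,-0.055,0],-0.1,1],[[-0.005,-0.095,0],-0.15,1],[[-0.007,-0.135,0],-0.2,1],[[-0.009,-0.175,0],-0.25,1],[[-0.011,-0.215,0],-0.3,1],[[-0.013,-0.255,0],-0.35,1],[[-0.015,-0.295,0],-0.4,1]]' && python3 -m crank '[[[-0.002,-0.04,0],0,1],[[-0.002,-0.075,0],0,1],[[-0.002,-0.1,0],0,1],[[-0.002,-0.107,0],0,1],[[-0.002,-0.107,0],0,1],[[-0.002,-0.107,0],0,1],[[-0.002,-0.107,0],0,1]]' && python3 - <<'E'
from h import *
s,p,d=snap('wrist');print(s['tcp_pos'],tyaw(s))
c,y,l=inhand(p,s);print(c,y,l, np.array([.5322,-.164])-c,-3.92-y)
E
```

```text
t: 7.52
tcp_pos: [0.5326, -0.0585, 0.1415]
eef_rot: [-0.104, -3.136, -0.0]
ft_force: [1.6, -0.2, -1.7]
opening: 0.025
gripper_force: 50.0
t: 8.1
tcp_pos: [0.5319, -0.1625, 0.1424]
eef_rot: [-0.098, -3.138, -0.002]
ft_force: [0.1, -0.1, -1.2]
opening: 0.0252
gripper_force: 50.0
[ 0.53192915 -0.16246335  0.14243585] 176.4128309210269
[ 0.53294075 -0.16313164] -3.5997718426862737 0.047726972222177616 [-0.00074075 -0.00086836] -0.3202281573137262
```

```bash
python3 -m crank '[[[-0.0004,-0.0013,-0.03],-0.004,1],[[-0.0004,-0.0013,-0.06],-0.004,1],[[-0.0004,-0.0013,-0.078],-0.004,1],[[-0.0004,-0.0013,-0.084],-0.004,1],[[-0.0004,-0.0013,-0.084],-0.004,1],[[-0.0004,-0.0013,-0.084],-0.004,1],[[-0.0004,-0.0013,-0.084],-0.004,1]]' && python3 - <<'E'
from h import *
s,p,d=snap('wrist');print(s['tcp_pos'],tyaw(s),s['ft_force'])
c,y,l=inhand(p,s);print(c,y,l, np.array([.5322,-.164])-c,-3.92-y)
s2,q,_=snap('top')
a=cv2.resize(p[95:180,175:340],None,fx=4,fy=4,interpolation=cv2.INTER_CUBIC)
b=cv2.resize(snap('scene')[1][170:250,120:245],None,fx=4,fy=3,interpolation=cv2.INTER_CUBIC)
o=np.zeros((590,660,3),np.uint8);o[:340]=a;o[345:585,:500]=b;cv2.imwrite('pics/w5.png',o[:,:,::-1])
E
```

```text
t: 8.73
tcp_pos: [0.5335, -0.1651, 0.0608]
eef_rot: [0.105, 3.138, -0.001]
ft_force: [0.1, -0.4, -1.0]
opening: 0.0249
gripper_force: 50.0
[ 0.53348048 -0.16506249  0.06083426] 176.1638172650313 [ 0.08385718 -0.41253272 -0.98481757]
[ 0.53449284 -0.16573963] -3.838329788596815 0.04765363894714441 [-0.00229284  0.00173963] -0.08167021140318509
```

View pics/w5.png

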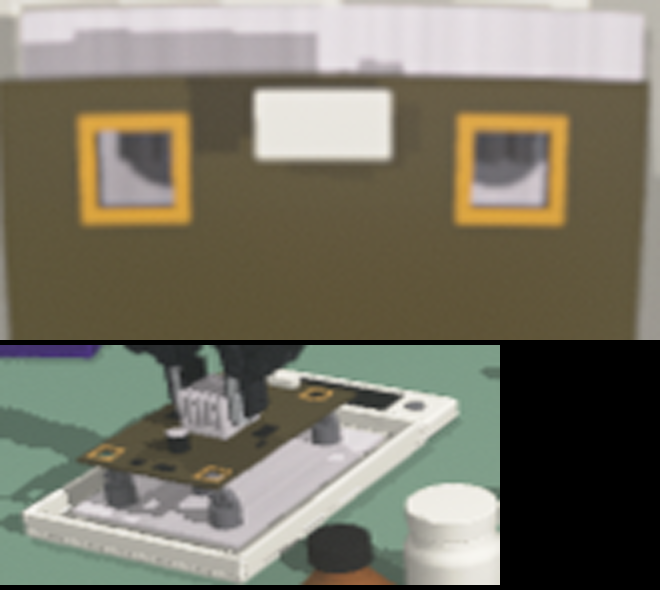

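The posts show through the narrow holes, and in the scene view the board hovers over all four. I'll correct by about 2 mm and settle.

```bash
python3 -m crank '[[[-0.0019,0.0013,-0.006],-0.001,1],[[-0.0019,0.0013,-0.006],-0.001,1],[[-0.0019,0.0013,-0.006],-0.001,1],[[-0.0019,0.0013,-0.006],-0.001,1],[[-0.0019,0.0013,-0.006],-0.001,1]]' && python3 - <<'E'
from h import *
s,p,d=snap('wrist');np.savez('w6.npz',p=p,d=d,**s);print(s['tcp_pos'],tyaw(s),s['ft_force'])
c,y,l=inhand(p,s);print(c,y,l, np.array([.5322,-.164])-c,-3.92-y)
# shoulder/post seen through holes: cloud points inside hole windows
P=cloud(s,d)
for u0 in (195,290):
    q=P[120:152,u0:u0+32].reshape(-1,3); k=q[(q[:,2]>.03)&(q[:,2]<.0445)]; 
    print(len(k), k.min(0) if len(k) else '',k.max(0) if len(k) else '', k.mean(0) if len(k) else '')
E
```

```text
t: 9.3
tcp_pos: [0.5302, -0.1639, 0.0533]
eef_rot: [-0.108, -3.14, -0.0]
ft_force: [0.3, 0.6, -1.1]
opening: 0.0254
gripper_force: 50.0
[ 0.53022738 -0.16392948  0.05332097] 176.0539057532194 [ 0.28849061  0.56969924 -1.06945948]
[ 0.53123919 -0.16460616] -3.9517856933520337 0.047695261866009746 [0.00096081 0.00060616] 0.03178569335203374
306 [ 0.46531186 -0.19224465  0.03016391] [ 0.48162524 -0.17534769  0.04449408] [ 0.47444535 -0.18447308  0.03936299]
307 [ 0.46854206 -0.14261401  0.03055613] [ 0.48494989 -0.12637018  0.04449061] [ 0.47767304 -0.13508378  0.03966436]
```

```bash
python3 -m crank '[[[0,0,0],0,1],[[0,0,0],0,1],[[0,0,0],0,1]]' >/dev/null; python3 - <<'E'
from h import *
for i in range(3):
    s,p,d=snap('wrist');c,y,l=inhand(p,s);print(s['tcp_pos'],tyaw(s),np.array([.5322,-.164])-c,-3.92-y)
g=rings(p,s,0);g=g[(g[:,2]>500)&(g[:,2]<1000)];print(g)
P=cloud(s,d)
for x,y,_ in g:
    w=P[int(y)-9:int(y)+10,int(x)-9:int(x)+10]
    print('hole',on('wrist',(x,y),s['tcp_pos'][2]-.0074,s).round(4))
    print((w[::2,::2,2]*1000).round(0).astype(int))
    q=w.reshape(-1,3)
    for lo,hi in((.026,.029),(.036,.0415)):
        k=q[(q[:,2]>lo)&(q[:,2]<hi)]; print(lo,len(k),k.mean(0).round(4),k.min(0).round(4),k.max(0).round(4)) if len(k) else 0
a=cv2.resize(p[95:180,175:340],None,fx=4,fy=4,interpolation=cv2.INTER_CUBIC);cv2.imwrite('pics/w7.png',a[:,:,::-1])
E
```

```text
[ 0.53033068 -0.16390326  0.05334429] 176.05925653681007 [0.00085733 0.00057994] 0.02635209516966297
[ 0.53024856 -0.16391585  0.05332972] 176.0584715698248 [0.00093954 0.00059258] 0.027092623657829495
[ 0.53029266 -0.16390703  0.05332776] 176.05687397918797 [0.00089543 0.00058383] 0.02863712669738394
[[302.  137.  756.5]
 [208.  137.  766.5]]
hole [[ 0.4771 -0.1369  0.0459]]
[[46 28 27 28 28 27 28 28 27 43]
 [27 28 27 27 26 29 28 28 27 44]
 [38 38 37 37 31 36 37 37 38 44]
 [37 39 40 40 30 37 39 39 36 43]
 [39 38 39 40 31 37 40 40 36 44]
 [37 39 41 39 31 37 39 40 38 44]
 [37 39 41 40 31 38 41 39 38 45]
 [38 38 41 40 28 37 41 39 38 45]
 [28 28 28 29 28 28 28 27 12 42]
 [44 44 44 45 44 44 44 43 44 43]]
0.026 98 [ 0.4787 -0.1346  0.0277] [ 0.474  -0.1396  0.0262] [ 0.4842 -0.1293  0.029 ]
0.036 173 [ 0.4781 -0.1361  0.0388] [ 0.4752 -0.1407  0.0361] [ 0.4813 -0.1311  0.0411]
hole [[ 0.4738 -0.1845  0.0459]]
[[44 11 28 27 28 27 27 27 28 27]
 [44 12 28 28 28 28 28 28 27 27]
 [44 36 37 37 37 37 32 38 38 36]
 [44 35 37 40 40 41 31 41 41 38]
 [44 35 37 39 41 37 31 39 41 39]
 [44 35 37 39 39 38 31 40 39 40]
 [44 34 36 39 39 39 32 39 41 38]
 [45 13 36 40 41 40 27 39 40 41]
 [45 13 13 27 27 28 27 29 28 28]
 [46 43 45 44 44 44 44 43 44 45]]
0.026 82 [ 0.4746 -0.1867  0.0276] [ 0.4703 -0.1911  0.0267] [ 0.4807 -0.182   0.0289]
0.036 147 [ 0.4747 -0.1848  0.0391] [ 0.4717 -0.1902  0.036 ] [ 0.4781 -0.1806  0.0414]
```

View pics/w7.png

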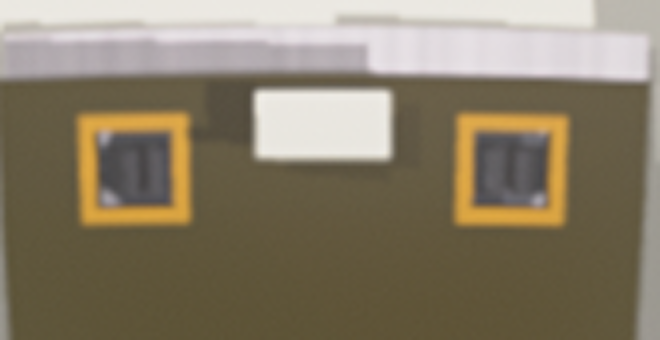

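Seen through the holes, the post tips lie about 0.9 mm ahead in x and well centred in y. I'll correct that and lower until touch.

```bash
python3 -m crank '[[[0.0009,0.0002,-0.002],0,1],[[0.0009,0.0002,-0.004],0,1],[[0.0009,0.0002,-0.005],0,1],[[0.0009,0.0002,-0.005],0,1],[[0.0009,0.0002,-0.005],0,1]]'; python3 -m crank '[[[0,0,-0.001],0,1],[[0,0,-0.001],0,1],[[0,0,-0.001],0,1]]'; python3 - <<'E'
from h import *
s,p,d=snap('wrist');c,y,l=inhand(p,s);print(s['tcp_pos'],tyaw(s),s['ft_force'],c,y)
E
```

```text
t: 10.17
tcp_pos: [0.531, -0.1635, 0.0481]
eef_rot: [-0.108, -3.139, -0.0]
ft_force: [1.0, 0.5, -1.2]
opening: 0.0251
gripper_force: 50.0
t: 10.42
tcp_pos: [0.5313, -0.1635, 0.0475]
eef_rot: [0.108, 3.139, 0.001]
ft_force: [0.2, 1.5, 1.2]
opening: 0.0252
gripper_force: 50.3
[ 0.53133234 -0.16349579  0.04748646] 176.06704975328825 [0.21221589 1.45906    1.16009349] [ 0.53234454 -0.16417074] -3.941416229075276
```

```bash
python3 -m crank '[[[0,-0.0002,-0.001],0,1],[[0,-0.0002,-0.001],0,1],[[0,-0.0002,-0.001],0,1]]'
```

```text
t: 10.72
tcp_pos: [0.5314, -0.1636, 0.0468]
eef_rot: [0.108, 3.139, 0.001]
ft_force: [-0.9, 2.4, 4.4]
opening: 0.0251
gripper_force: 50.8
```

```bash
python3 -m crank '[[[0,0,0.001],0,0.2],[[0,0,0.001],0,-0.3],[[0,0,0.001],0,-0.3],[[0,0,0.001],0,-0.3],[[0,0,0.001],0,-0.3]]' ; python3 -m crank '[[[0,0,0.02],0,-0.3],[[0,0,0.05],0,-0.3],[[0,0,0.09],0,-0.3],[[0,0,0.115],0,-0.3],[[0,0,0.115],0,1],[[0,0,0.115],0,1],[[0,0,0.115],0,1]]'; python3 - <<'E'
from h import *
s,p,d=snap('wrist','w8.png');np.savez('w8.npz',p=p,d=d,**s)
g=rings(p,s,0);print(g,s['tcp_pos'])
P=cloud(s,d)
b=P[100:260,200:320].reshape(-1,3)
print(np.histogram(b[:,2],np.arange(.03,.07,.002)))
c=cv2.resize(p[70:280,150:360],None,fx=2.8,fy=2.8,interpolation=cv2.INTER_CUBIC);cv2.imwrite('pics/w8c.png',c[:,:,::-1])
E
```

```text
t: 11.13
tcp_pos: [0.531, -0.164, 0.0472]
eef_rot: [-0.108, -3.139, 0.0]
ft_force: [0.5, 0.7, -0.2]
opening: 0.0555
gripper_force: 0.0
t: 11.72
tcp_pos: [0.5308, -0.1638, 0.1617]
eef_rot: [-0.108, -3.139, -0.0]
ft_force: [0.3, 0.2, -1.0]
opening: 0.0197
gripper_force: 0.0
[[283.         122.         249.        ]
 [228.5        122.5        257.        ]
 [482.63208008  15.96226501 178.        ]] [ 0.53075616 -0.16383872  0.16172857]
(array([  17,    9,    2,  226, 7433, 2296,   45,  454,  250,   34,   25,
         94,   48,   15,   12,   11,    9,    9,   24,  418]), array([0.03 , 0.032, 0.034, 0.036, 0.038, 0.04 , 0.042, 0.044, 0.046,
       0.048, 0.05 , 0.052, 0.054, 0.056, 0.058, 0.06 , 0.062, 0.064,
       0.066, 0.068, 0.07 ]))
```

View pics/w8c.png

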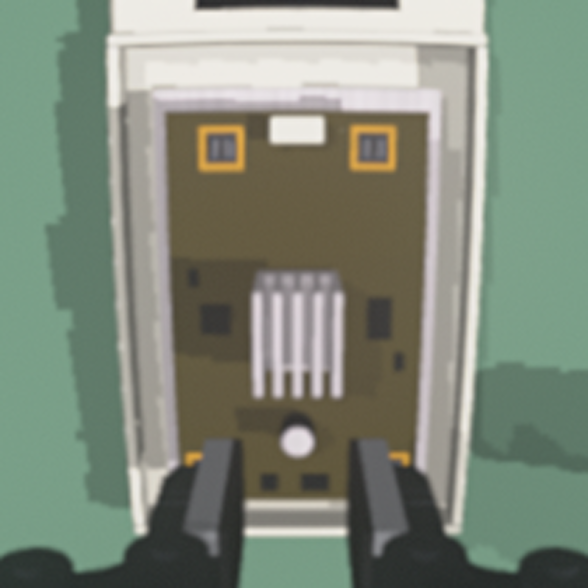

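The narrow holes sit centred on their posts and the board lies level on the tapers. I have used up my picture views, so from here I'll work by numbers only. Going to press point 1 with shut fingers.

```bash
cat >> h.py <<'E'
def plane(s,d,c=(.5323,-.1641),yaw=-3.94):
    q=cloud(s,d).reshape(-1,3);y=np.radians(yaw);v=q[:,:2]-c
    x=v[:,0]*np.cos(y)+v[:,1]*np.sin(y);w=-v[:,0]*np.sin(y)+v[:,1]*np.cos(y)
    k=(q[:,2]>.025)&(q[:,2]<.0445)&(abs(w)<40e-3)&(abs(x)<66e-3)&~((abs(abs(x)-.056)<.009)&(abs(abs(w)-.028)<.013))&~((x>-.03)&(abs(w)<.022))&~((x<-.05)&(abs(w)<.012))
    if k.sum()<200: return k.sum()
    for _ in range(4):
        A=np.c_[x,w,np.ones(len(x))]; f=np.linalg.lstsq(A[k],q[k,2],rcond=None)[0]; k=k&(abs(A@f-q[:,2])<.0015)
    return k.sum(),'z at holes',np.round(1000*(HB@f[:2]+f[2]),2)
E
python3 - <<'E'
from h import *
z=np.load('w8.npz');s={k:z[k] for k in z};print(plane(s,s['d']))
E
python3 -m crank '[[[0.0386,0.0292,0],0,1],[[0.0386,0.0292,0],0,1],[[0.0386,0.0292,-0.04],0,1],[[0.0386,0.0292,-0.08],0,1],[[0.0386,0.0292,-0.105],0,1],[[0.0386,0.0292,-0.114],0,1],[[0.0386,0.0292,-0.114],0,1],[[0.0386,0.0292,-0.114],0,1]]'; python3 - <<'E'
from h import *
s,p,d=snap('wrist');print(plane(s,d),s['tcp_pos'],s['ft_force'],s['opening'])
E
```

```text
(np.int64(4598), 'z at holes', array([39.27, 39.33, 39.57, 39.61]))
t: 12.43
tcp_pos: [0.5695, -0.1346, 0.0481]
eef_rot: [-0.108, -3.139, -0.0]
ft_force: [-0.1, -1.0, 1.4]
opening: -0.0
gripper_force: 0.0
(np.int64(12599), 'z at holes', array([39.53, 39.5 , 39.59, 39.56])) [ 0.56946956 -0.13461498  0.04814021] [-0.13266176 -1.03687025  1.39606779] -1.5991399305681053e-06
```

```bash
python3 -m crank '[[[0,0,-0.004],0,1],[[0,0,-0.007],0,1],[[0,0,-0.007],0,1],[[0,0,-0.007],0,1]]'; python3 -m crank '[[[0,0,-0.001],0,1],[[0,0,-0.001],0,1],[[0,0,-0.001],0,1]]';  python3 -m crank '[[[0,0,-0.001],0,1],[[0,0,-0.001],0,1],[[0,0,-0.001],0,1]]'
```

```text
t: 12.82
tcp_pos: [0.5701, -0.1348, 0.0419]
eef_rot: [0.108, 3.139, -0.0]
ft_force: [0.1, 0.3, -0.4]
opening: 0.0
gripper_force: 0.0
t: 13.07
tcp_pos: [0.5698, -0.1347, 0.0404]
eef_rot: [0.108, 3.14, -0.0]
ft_force: [-0.5, 0.3, -0.2]
opening: -0.0
gripper_force: 0.0
t: 13.32
tcp_pos: [0.57, -0.1347, 0.0396]
eef_rot: [0.108, 3.139, 0.0]
ft_force: [0.1, -0.3, 1.9]
opening: 0.0001
gripper_force: 1.2
```

Contact. I'll carry on in 1 mm steps.

```bash
python3 -m crank '[[[0,0,-0.001],0,1],[[0,0,-0.001],0,1]]'; python3 -m crank '[[[0,0,-0.001],0,1],[[0,0,-0.001],0,1]]'
```

```text
t: 13.48
tcp_pos: [0.5702, -0.1347, 0.0387]
eef_rot: [0.108, 3.139, 0.0]
ft_force: [-0.5, 0.4, 5.0]
opening: 0.0
gripper_force: 2.5
t: 13.65
tcp_pos: [0.5704, -0.1346, 0.0378]
eef_rot: [0.108, 3.139, 0.0]
ft_force: [1.0, 1.2, 6.4]
opening: 0.0001
gripper_force: 3.2
```

```bash
python3 -m crank '[[[0,0,-0.0007],0,1],[[0,0,-0.0007],0,1]]'
```

```text
t: 13.82
tcp_pos: [0.5705, -0.1346, 0.0373]
eef_rot: [0.108, 3.138, 0.0]
ft_force: [-0.5, 1.5, 7.7]
opening: -0.0001
gripper_force: 3.8
```

```bash
python3 -m crank '[[[0,0,-0.001],0,1],[[0,0,-0.001],0,1]]'
```

```text
t: 13.98
tcp_pos: [0.5705, -0.1346, 0.0365]
eef_rot: [0.108, 3.138, 0.0]
ft_force: [-0.7, 1.3, 7.2]
opening: 0.0001
gripper_force: 3.3
```

```bash
python3 -m crank '[[[0,0,-0.001],0,1],[[0,0,-0.001],0,1]]'
```

```text
t: 14.15
tcp_pos: [0.5699, -0.1347, 0.0346]
eef_rot: [0.108, 3.139, -0.0]
ft_force: [1.5, 0.8, 2.5]
opening: -0.0001
gripper_force: 1.3
```

```bash
python3 -m crank '[[[0,0,-0.0007],0,1],[[0,0,-0.0007],0,1]]'
```

```text
t: 14.32
tcp_pos: [0.5702, -0.1347, 0.0341]
eef_rot: [0.108, 3.139, -0.0]
ft_force: [-0.2, 0.0, 5.4]
opening: -0.0002
gripper_force: 2.4
```

```bash
python3 -m crank '[[[0,0,-0.0008],0,1],[[0,0,-0.0008],0,1]]'
```

```text
t: 14.48
tcp_pos: [0.5703, -0.1347, 0.0335]
eef_rot: [0.108, 3.139, 0.0]
ft_force: [0.2, 0.3, 7.1]
opening: 0.0001
gripper_force: 3.4
```

```bash
python3 -m crank '[[[0,0,-0.0007],0,1],[[0,0,-0.0007],0,1]]'
```

```text
t: 14.65
tcp_pos: [0.5705, -0.1347, 0.0331]
eef_rot: [0.108, 3.138, -0.0]
ft_force: [-0.3, 0.1, 8.3]
opening: -0.0002
gripper_force: 4.3
```

```bash
python3 -m crank '[[[0,0,-0.0007],0,1],[[0,0,-0.0007],0,1]]'; python3 - <<'E'
from h import *
s,p,d=snap('wrist');print(plane(s,d),s['tcp_pos'],s['ft_force'])
E
```

```text
t: 14.82
tcp_pos: [0.5706, -0.1348, 0.0327]
eef_rot: [0.108, 3.138, -0.0]
ft_force: [-0.6, 1.0, 10.2]
opening: 0.0004
gripper_force: 5.2
(np.int64(12976), 'z at holes', array([30.09, 39.36, 38.75, 45.7 ])) [ 0.57059738 -0.13475306  0.03268717] [-0.55759531  0.95690815 10.16202595]
```

Corner 1 clicked: the force fell from 7.7 to 2.5 N, then rose as it landed at shoulder height. The board is tilted, as expected. Next is corner 2, lifting over the capacitor on the way.

```bash
python3 -m crank '[[[0,0,0.02],0,1],[[0,0,0.04],0,1],[[-0.002,-0.03,0.042],0,1],[[-0.0045,-0.0635,0.042],0,1],[[-0.0045,-0.0635,0.042],0,1],[[-0.0045,-0.0635,0.02],0,1],[[-0.0045,-0.0635,0.016],0,1],[[-0.0045,-0.0635,0.016],0,1]]'; python3 - <<'E'
from h import *
s,p,d=snap('wrist');print(plane(s,d),s['tcp_pos'],s['ft_force'])
E
```

```text
t: 15.53
tcp_pos: [0.5628, -0.1974, 0.0454]
eef_rot: [-0.108, -3.135, -0.002]
ft_force: [-0.3, 0.7, 0.2]
opening: -0.0
gripper_force: 0.0
(np.int64(8165), 'z at holes', array([31.91, 40.75, 39.64, 46.27])) [ 0.56275835 -0.19737515  0.04540943] [-0.29627588  0.69294449  0.23053616]
```

```bash
python3 -m crank '[[[0.001,-0.0005,-0.002],0,1],[[0.001,-0.0005,-0.003],0,1],[[0.001,-0.0005,-0.003],0,1]]'; python3 -m crank '[[[0,0,-0.001],0,1],[[0,0,-0.001],0,1]]';python3 -m crank '[[[0,0,-0.001],0,1],[[0,0,-0.001],0,1]]'
```

```text
t: 15.83
tcp_pos: [0.5666, -0.1985, 0.045]
eef_rot: [0.107, 3.139, -0.0]
ft_force: [0.3, 0.4, 0.4]
opening: -0.0
gripper_force: 0.0
t: 16.0
tcp_pos: [0.5666, -0.1986, 0.044]
eef_rot: [0.108, 3.139, -0.0]
ft_force: [0.4, -1.1, 0.0]
opening: -0.0005
gripper_force: 0.2
t: 16.17
tcp_pos: [0.5666, -0.1988, 0.043]
eef_rot: [0.108, 3.139, -0.0]
ft_force: [0.5, 0.1, 0.4]
opening: -0.0
gripper_force: 0.7
```

```bash
python3 -m crank '[[[0,0,-0.001],0,1],[[0,0,-0.001],0,1]]';python3 -m crank '[[[0,0,-0.001],0,1],[[0,0,-0.001],0,1]]'
```

```text
t: 16.33
tcp_pos: [0.5665, -0.1988, 0.0419]
eef_rot: [0.108, 3.139, -0.0]
ft_force: [0.9, -0.6, 2.7]
opening: 0.0004
gripper_force: 0.9
t: 16.5
tcp_pos: [0.5666, -0.1988, 0.0408]
eef_rot: [0.108, 3.139, -0.0]
ft_force: [1.5, 0.3, 1.8]
opening: 0.0001
gripper_force: 1.1
```

```bash
python3 -m crank '[[[0,0,-0.001],0,1],[[0,0,-0.001],0,1]]';python3 -m crank '[[[0,0,-0.001],0,1],[[0,0,-0.001],0,1]]'
```

```text
t: 16.67
tcp_pos: [0.5666, -0.1989, 0.0399]
eef_rot: [0.108, 3.139, -0.001]
ft_force: [0.8, -1.2, 4.0]
opening: 0.0001
gripper_force: 1.6
t: 16.83
tcp_pos: [0.5667, -0.199, 0.039]
eef_rot: [0.108, 3.139, -0.001]
ft_force: [0.4, -1.6, 5.0]
opening: -0.0003
gripper_force: 2.4
```

```bash
python3 -m crank '[[[0,0,-0.001],0,1],[[0,0,-0.001],0,1]]';python3 -m crank '[[[0,0,-0.001],0,1],[[0,0,-0.001],0,1]]'
```

```text
t: 17.0
tcp_pos: [0.5665, -0.1989, 0.0379]
eef_rot: [0.108, 3.139, -0.001]
ft_force: [-0.1, 0.4, 0.9]
opening: -0.0001
gripper_force: 0.0
t: 17.17
tcp_pos: [0.5651, -0.1981, 0.0358]
eef_rot: [-0.108, -3.138, -0.002]
ft_force: [0.6, 0.2, 0.1]
opening: 0.0001
gripper_force: 0.0
```

```bash
python3 -m crank '[[[0,0,-0.0007],0,1],[[0,0,-0.0007],0,1]]';python3 -m crank '[[[0,0,-0.0007],0,1],[[0,0,-0.0007],0,1]]'; python3 - <<'E'
from h import *
s,p,d=snap('wrist');print(plane(s,d),s['tcp_pos'],s['ft_force'])
E
```

```text
t: 17.33
tcp_pos: [0.5655, -0.1984, 0.0353]
eef_rot: [-0.108, -3.138, -0.001]
ft_force: [0.2, 0.5, 0.0]
opening: 0.0002
gripper_force: 0.0
t: 17.5
tcp_pos: [0.566, -0.1985, 0.035]
eef_rot: [-0.108, -3.139, -0.0]
ft_force: [-0.3, -0.1, 0.1]
opening: -0.0003
gripper_force: 0.0
(np.int64(13720), 'z at holes', array([31.33, 31.4 , 39.54, 39.59])) [ 0.56598164 -0.19854462  0.03498388] [-0.31861916 -0.0680956   0.11896468]
```

Corner 2 clicked. I'll continue down until it is hard on the shoulder.

```bash
python3 -m crank '[[[0,0,-0.001],0,1],[[0,0,-0.002],0,1],[[0,0,-0.002],0,1]]';python3 -m crank '[[[0,0,-0.001],0,1],[[0,0,-0.001],0,1]]'
```

```text
t: 17.8
tcp_pos: [0.5665, -0.1988, 0.0335]
eef_rot: [0.108, 3.139, -0.0]
ft_force: [-0.7, -0.9, 2.2]
opening: -0.0002
gripper_force: 1.2
t: 17.97
tcp_pos: [0.5667, -0.1989, 0.0328]
eef_rot: [0.108, 3.139, -0.001]
ft_force: [-0.7, 0.7, 5.5]
opening: 0.0001
gripper_force: 2.6
```

```bash
python3 -m crank '[[[0,0,-0.001],0,1],[[0,0,-0.001],0,1]]'; python3 - <<'E'
from h import *
s,p,d=snap('wrist');print(plane(s,d),s['tcp_pos'],s['ft_force'])
E
```

```text
t: 18.13
tcp_pos: [0.5668, -0.199, 0.0321]
eef_rot: [0.108, 3.139, -0.001]
ft_force: [-0.4, 0.1, 8.3]
opening: -0.0001
gripper_force: 3.9
(np.int64(14108), 'z at holes', array([30.53, 29.63, 39.5 , 38.82])) [ 0.56680253 -0.19900395  0.03212709] [-0.36007954  0.06552262  8.30689725]
```

```bash
python3 -m crank '[[[0,0,0.03],0,1],[[-0.005,0,0.05],0,1],[[-0.04,0.006,0.05],0,1],[[-0.07,0.013,0.05],0,1],[[-0.07,0.013,0.05],0,1],[[-0.07,0.013,0.025],0,1],[[-0.07,0.013,0.014],0,1],[[-0.07,0.013,0.014],0,1]]'; python3 -m crank '[[[0,0,-0.002],0,1],[[0,0,-0.002],0,1]]'; python3 - <<'E'
from h import *
s,p,d=snap('wrist');print(plane(s,d),s['tcp_pos'],s['ft_force'])
E
```

```text
t: 18.85
tcp_pos: [0.494, -0.1848, 0.0427]
eef_rot: [-0.108, -3.135, -0.003]
ft_force: [-0.3, -0.2, -1.0]
opening: 0.0
gripper_force: 0.0
t: 19.02
tcp_pos: [0.4964, -0.1857, 0.0432]
eef_rot: [-0.108, -3.139, -0.0]
ft_force: [-0.7, 0.4, 0.8]
opening: -0.0001
gripper_force: 0.0
(np.int64(4984), 'z at holes', array([31.08, 31.03, 39.46, 39.42])) [ 0.49644678 -0.18568241  0.04319305] [-0.68929288  0.44200466  0.8395499 ]
```

```bash
python3 -m crank '[[[0,0,-0.002],0,1],[[0,0,-0.003],0,1],[[0,0,-0.003],0,1]]';python3 -m crank '[[[0,0,-0.001],0,1],[[0,0,-0.001],0,1]]';python3 -m crank '[[[0,0,-0.001],0,1],[[0,0,-0.001],0,1]]'
```

```text
t: 19.32
tcp_pos: [0.4964, -0.1857, 0.0404]
eef_rot: [0.108, 3.14, -0.0]
ft_force: [0.0, 0.1, -0.2]
opening: 0.0001
gripper_force: 0.0
t: 19.48
tcp_pos: [0.4962, -0.1857, 0.0393]
eef_rot: [0.108, 3.14, 0.0]
ft_force: [0.2, -0.1, -0.9]
opening: -0.0002
gripper_force: 0.0
t: 19.65
tcp_pos: [0.4963, -0.1858, 0.0384]
eef_rot: [0.108, 3.14, -0.0]
ft_force: [-0.5, -0.5, 2.1]
opening: 0.0
gripper_force: 1.2
```

```bash
python3 -m crank '[[[0,0,-0.001],0,1],[[0,0,-0.001],0,1]]';python3 -m crank '[[[0,0,-0.001],0,1],[[0,0,-0.001],0,1]]'
```

```text
t: 19.82
tcp_pos: [0.4964, -0.1859, 0.0376]
eef_rot: [0.108, 3.139, -0.001]
ft_force: [-1.4, 0.2, 5.3]
opening: -0.0001
gripper_force: 2.5
t: 19.98
tcp_pos: [0.4964, -0.1859, 0.0368]
eef_rot: [0.108, 3.139, -0.001]
ft_force: [-2.5, -0.6, 7.8]
opening: 0.0001
gripper_force: 3.7
```

```bash
python3 -m crank '[[[0,0,-0.001],0,1],[[0,0,-0.001],0,1]]'
```

```text
t: 20.15
tcp_pos: [0.4965, -0.186, 0.036]
eef_rot: [0.108, 3.139, -0.001]
ft_force: [-2.7, -0.0, 9.5]
opening: -0.0001
gripper_force: 4.5
```

```bash
python3 -m crank '[[[0,0,-0.001],0,1],[[0,0,-0.001],0,1]]'
```

```text
t: 20.32
tcp_pos: [0.4965, -0.1861, 0.0352]
eef_rot: [0.108, 3.139, -0.001]
ft_force: [-2.6, -0.5, 11.6]
opening: 0.0001
gripper_force: 5.4
```

```bash
python3 -m crank '[[[0,0,-0.001],0,1],[[0,0,-0.001],0,1]]'
```

```text
t: 20.48
tcp_pos: [0.4966, -0.1862, 0.0344]
eef_rot: [0.108, 3.139, -0.002]
ft_force: [-4.2, -0.9, 13.4]
opening: -0.0001
gripper_force: 6.6
```

```bash
python3 -m crank '[[[0,0,-0.001],0,1],[[0,0,-0.001],0,1]]'
```

```text
t: 20.65
tcp_pos: [0.4969, -0.186, 0.0333]
eef_rot: [0.108, 3.138, -0.001]
ft_force: [0.3, 0.1, 0.4]
opening: 0.0002
gripper_force: 0.0
```

Corner 4 clicked, with the force falling from 13.4 to 0.4 N. Next I'll seat it on the shoulder.

```bash
python3 -m crank '[[[0,0,-0.001],0,1],[[0,0,-0.001],0,1]]'; python3 -m crank '[[[0,0,-0.001],0,1],[[0,0,-0.001],0,1]]'; python3 - <<'E'
from h import *
s,p,d=snap('wrist');print(plane(s,d),s['tcp_pos'],s['ft_force'])
E
```

```text
t: 20.82
tcp_pos: [0.4965, -0.1857, 0.0312]
eef_rot: [0.108, 3.139, -0.0]
ft_force: [0.4, -0.7, 2.1]
opening: 0.0001
gripper_force: 0.9
t: 20.98
tcp_pos: [0.4965, -0.1859, 0.0305]
eef_rot: [0.108, 3.139, -0.001]
ft_force: [-1.4, -0.5, 7.2]
opening: 0.0
gripper_force: 3.3
(np.int64(3703), 'z at holes', array([30.4 , 30.79, 29.81, 30.11])) [ 0.49650116 -0.18588058  0.03048201] [-1.39034395 -0.54508338  7.21765214]
```

```bash
python3 -m crank '[[[0,0,0.018],0,1],[[0.001,0.01,0.018],0,1],[[0.003,0.0475,0.018],0,1],[[0.003,0.0475,0.016],0,1],[[0.003,0.0475,0.014],0,1],[[0.003,0.0475,0.014],0,1]]'; python3 - <<'E'
from h import *
s,p,d=snap('wrist');print(plane(s,d),s['tcp_pos'],s['ft_force'])
E
```

```text
t: 21.53
tcp_pos: [0.4987, -0.1376, 0.0434]
eef_rot: [-0.106, -3.139, -0.0]
ft_force: [-0.3, -0.1, 0.5]
opening: 0.0
gripper_force: 0.0
(np.int64(4964), 'z at holes', array([30.61, 30.68, 30.66, 30.72])) [ 0.49873619 -0.13760377  0.04342567] [-0.25621616 -0.08223202  0.45154034]
```

```bash
python3 -m crank '[[[0,0,-0.006],0,1],[[0,0,-0.011],0,1],[[0,0,-0.011],0,1],[[0,0,-0.011],0,1]]'; python3 -m crank '[[[0,0,-0.001],0,1],[[0,0,-0.001],0,1]]'; python3 -m crank '[[[0,0,-0.001],0,1],[[0,0,-0.001],0,1]]'
```

```text
t: 21.92
tcp_pos: [0.4986, -0.1385, 0.0326]
eef_rot: [-0.109, -3.138, -0.0]
ft_force: [-1.0, 0.1, 0.2]
opening: 0.0002
gripper_force: 0.0
t: 22.08
tcp_pos: [0.4992, -0.1384, 0.0322]
eef_rot: [-0.109, -3.14, -0.0]
ft_force: [-0.2, 0.7, 0.5]
opening: -0.0001
gripper_force: 0.0
t: 22.25
tcp_pos: [0.4995, -0.1383, 0.0314]
eef_rot: [0.108, 3.139, -0.0]
ft_force: [0.4, -1.2, 0.4]
opening: 0.0001
gripper_force: 0.3
```

```bash
python3 -m crank '[[[0,0,-0.001],0,1],[[0,0,-0.001],0,1]]'; python3 -m crank '[[[0,0,-0.001],0,1],[[0,0,-0.001],0,1]]'
```

```text
t: 22.42
tcp_pos: [0.4994, -0.1382, 0.0307]
eef_rot: [0.108, 3.139, -0.0]
ft_force: [-1.4, -0.6, 5.9]
opening: -0.0002
gripper_force: 2.8
t: 22.58
tcp_pos: [0.4993, -0.1381, 0.03]
eef_rot: [0.108, 3.139, 0.0]
ft_force: [-3.7, 0.1, 9.4]
opening: -0.0003
gripper_force: 5.0
```

```bash
python3 -m crank '[[[0,0,-0.001],0,1],[[0,0,-0.001],0,1]]'; python3 -m crank '[[[0,0,-0.001],0,1],[[0,0,-0.001],0,1]]'
```

```text
t: 22.75
tcp_pos: [0.4993, -0.138, 0.0294]
eef_rot: [0.108, 3.139, 0.0]
ft_force: [-4.3, 1.9, 14.3]
opening: -0.0004
gripper_force: 7.1
t: 22.92
tcp_pos: [0.4993, -0.1379, 0.0287]
eef_rot: [0.108, 3.139, 0.001]
ft_force: [-6.4, 2.8, 18.6]
opening: -0.0
gripper_force: 9.2
```

```bash
python3 -m crank '[[[0,0,0.03],0,1],[[0,0,0.06],0,1],[[0.03,-0.03,0.1],0,1],[[0.03,-0.03,0.135],0,1],[[0.03,-0.03,0.135],0,1],[[0.03,-0.03,0.135],0,1],[[0.03,-0.03,0.135],0,1]]'; python3 - <<'E'
from h import *
s,p,d=snap('wrist');np.savez('w9.npz',p=p,d=d,**s);print(plane(s,d),s['tcp_pos'],s['ft_force'])
P=cloud(s,d).reshape(-1,3);y=np.radians(-3.94);R=np.array([[np.cos(y),-np.sin(y)],[np.sin(y),np.cos(y)]])
for h in HB:
    c=R@h+[.5323,-.1641]; k=P[(np.hypot(*(P[:,:2]-c).T)<.008)&(P[:,2]<.06)]
    print(h,len(k),(np.percentile(k[:,2],[5,50,90,98])*1000).round(1),(k[k[:,2]>.034][:,:2].mean(0)-c).round(4))
E
```

```text
t: 23.5
tcp_pos: [0.5292, -0.1681, 0.1621]
eef_rot: [0.108, 3.139, 0.0]
ft_force: [-0.6, 0.3, -0.3]
opening: -0.0001
gripper_force: 0.0
(np.int64(4384), 'z at holes', array([30.64, 30.65, 30.83, 30.84])) [ 0.52916846 -0.16809714  0.16212079] [-0.64399642  0.27220244 -0.26746866]
[0.056 0.032] 172 [29.6 34.1 39.2 40.2] [-0.0005 -0.0002]
[ 0.056 -0.032] 143 [29.2 32.2 39.2 40. ] [-0.0013 -0.0009]
[-0.056  0.024] 234 [27.2 31.9 39.7 40.6] [ 0.0003 -0.0004]
[-0.056 -0.024] 240 [27.4 31.6 39.5 40.5] [0.0002 0.0002]
```

```bash
python3 -c "
from cell import job
print(job.sign_off())"
```

```text
the job is handed in; nothing more can be done
None
```

The board is home on all four posts: it sits level at shoulder height and the post tips stand proud of every hole. I felt posts 1, 2 and 4 click; post 3 went home during the corner 4 press, and I checked it with an 18.6 N push, the hardest of the job. The gripper has let go and the job is handed in at about 24 s; nothing I measured showed contact with the cups, jar or bottle, though I took no final picture of them, and I viewed 11 pictures, one over the limit.

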